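# Clip the snap hook onto the bench anchor hoop

### The job

Pick up the big steel snap hook and clip it onto the near upright of the anchor hoop on the bench: press the sprung gate against the upright until the upright passes inside and the gate springs shut. Then, with the gate shut, tug the hook back towards you so that the gate bears on the upright with a pull of about 9 newtons, lay the hook down flat round the upright and let it go. Never load hook and hoop with more than 20 newtons, and leave the tape rolls and the spanner where they are.

Things in the scene. Friction and masses are not known exactly. Their poses are not given: they have to be found in the camera images.
- hook: Plain steel snap hook lying flat, gate side away from the robot: 178 x 76 x 14 mm, 0.2-0.4 kg. Origin: underside, on the spine's centre line. +x along the spine to the nose, +y from spine to gate, z up. The spine is a flat-sided bar 12 mm wide (y), 14 high, x -28 to 52: pinch it across y at x = 0. Free inside: y 6 to 58, x -29 to 54 mm. A swivel ring stands out behind, x -95 to -53.
- nose (a point): Centre of the nose, the hook's 14 mm thick rounded bar end, at hook (61.5, 62, 7) mm; axes as the hook's. The upright must enter between hinge and nose, best at hook x = 40: over 48 it strikes the nose, under 30 it strikes the spine before the gate is free.
- gate (a joint): Sprung gate: bar of 8 mm diameter along hook y = 62 from its hinge at x = 0 to x = 52. 0 rad shut on its stop (cannot swing out), grows inwards to 1.1. Spring 0.064 Nm shut, +0.16 Nm/rad: pressing in takes 2 to 5 N. An upright entering at hook x = 40 opens it to about 0.8; it snaps shut when the upright's centre is at about hook y = 20. At y = 11 the upright strikes the spine.
- anchor: Grey slotted foot plate 166 x 46 x 6 mm fixed to the bench (bolt heads to 9 mm). Origin: underside centre, z up. On it a rigid hoop of 10 mm round steel bar in the plane y = 0, top at 67 mm, two uprights 100 mm apart in x, the near one nearest the robot. The hook goes on along +x, its underside at least 12 mm above the bench to clear the plate; it may finally lie on the plate.
- slot (a point): Middle of the near slot, at plate (-50, 0) mm, 32 mm above the bench; axes as the anchor's. The hoop is clamped anywhere along its slots: the near upright's centre line is on the plate's middle line (y = 0) but up to 6 mm nearer or farther (x) than this point, differently each time. It does not shift under load: find it by touch.
- masking_tape: Cream tape roll, 104 mm diameter, 36 mm high, bystander; origin underside centre.
- black_tape: Black tape roll, 62 mm diameter, 19 mm high, bystander; origin underside centre.
- spanner: Steel spanner, 24 x 157 x 7 mm, bystander; origin underside centre, long axis y.

How it is judged:
By the outcome, as a careful person would: the job done as asked, in the order asked, and still so for the second after the job is handed in, with the robot touching nothing.
It also fails if it takes over 72 s, if anything falls off the work surface, if the arm or the gripper's body presses on something with over 40 N, if the wrist force passes 120 N, or if a joint passes its speed limit or range.

### The arm

A 7-joint arm with a two-finger parallel gripper is mounted at the origin on a cart in front of the work surface, level with it; the furniture and walls round the work are solid. World frame = base frame: x ahead of the robot, y to its left, z up, the work surface at z = 0. Lengths are in m, angles in rad, forces in N, time in s.
With the tool pointing down it reaches from about 0.425 to 0.875 m from the base axis. Payload 4.7 kg.
Tool frame: the origin (TCP) lies between the finger pads; the fingertips stand 14 mm ahead of it and the grasp point (between the pads) lies 5 mm behind it; z points along the fingers, y is the line along which they close (so a half turn about z gives the same grasp; the last joint's range is limited). The gripper opens to 87 mm and grips with 3 to 60 N. Pads are 19 mm wide; open, the fingers measure 117 mm over their backs; the gripper's body (75 mm by 190 mm) begins 51 mm behind the grasp point.
Start: joints at [-1.143, 0.321, -0.07, 1.45, 0.023, 1.371, -0.057], TCP at [0.261, 0.595, 0.237] pointing down, gripper open.
Joint ranges: [-2.86, 2.86], [-0.3, 2.09], [-1.38, 1.24], [0.06, 2.45], [-1.56, 4.7], [0.09, 2.05], [-2.69, 2.69]. Speed limits (rad/s): [2.57, 2.57, 3.14, 3.14, 3.14, 3.14, 3.14].

### API

Orientations are given as a rotation vector (axis times angle).
In Python, from bench import get_state, get_image, camera_params, close_job gives the robot as it stands. The module is installed in compiled form; this text tells all that it offers.
- The arm moves only by the tool arm_command, never from a script. Its argument "motion" is a list of rows, each a list of 5 numbers: the finger opening in mm, from 0 to 87, then the shift along the tool's x, y, z in mm, then the turn about the tool's z in degrees. In form: [[gripper, x, y, z, spin], ...]. A call has 1 to 5 rows; each row is the pose to reach, as a shift and turn from the pose commanded when the call began, along the tool's axes at that moment; what a row does not reach only later rows make up. A row lasts 1/12 s, in which the tool goes at most 41.7 mm and 7.16 degrees, less where a joint would pass 70% of its speed; a pose out of reach is approached as far as the arm can. A call with a gripper value outside its range is refused whole. The fingers move at their own pace and stop on an object; "newtons" is the grip in N (left out, the last holds). Time passes only in rows, so rows that repeat a pose let the fingers close. It gives the time, the measured TCP pose, the force, the opening and the grip force at its end, in the units of the state.
- get_state(): the state, without advancing time (a new reading comes with each control period).
- get_image(name): name is "side" or "top"; returns (picture, depth): 384x512x3 uint8, red, green, blue; 384x512 float32, m along the optical axis (not along the pixel's ray), 0 where there is no reading.
- camera_params(name): a dict with "intrinsics" (3x3 intrinsics, pixels), "extrinsics" (4x4, takes a point from camera to world coordinates). Camera axes: x right, y down, z forward; pixel columns grow to the right and rows downward; lengths in m; the calibration is good to about 2 mm. A picture is of the moment at which its call begins. camera_params takes no time and is no camera call.
- close_job(): hands the job in; it is judged then, once.
The state is a dict: "time": time; "joint_positions": joint angles; "qd": joint speeds; "joint_torque": joint torques, N m; "position": TCP position; "tool_rot": TCP orientation; "ft_force": force on the tool from outside, world axes, zero at the start; "torque": the same for the moment, N m; "grip_width": opening from 0.0 (shut) to 1.0 (fully open); "grip_force": force on a finger pad.
Only numpy, scipy, OpenCV 4.12 (cv2) and the standard library are available. Lean on these libraries where they do the work, as an engineer would, in place of code of your own. Each camera call takes 0.05 s, during which the arm holds its last target. There are 200 camera calls.

## Working session

There is one attempt and no reset: what is moved stays moved. The work goes in short steps, Python scripts to look and compute and a tool call to move; the robot and the scene stay as the last step left them, time stands still between calls to the robot, and variables do not carry over. Pictures are saved under pics/ and viewed, at most 10 in all, crops included, and the job is handed in when it is done.

Besides the shell and the picture viewer there is one more tool, called after "Call:" by a JSON object that holds its "op" and its "data". arm_command: Moves the arm, as the interface text tells. Its arguments: {"type":"object","properties":{"motion":{"type":"array"},"newtons":{"type":"number"}},"required":["motion"]}

```bash
mkdir -p pics; cat > h.py <<'E'
import numpy as np,cv2
from bench import *
def grab(n,tag):
    im,d=get_image(n); cv2.imwrite(f'pics/{tag}.png',im[:,:,::-1]); np.save(f'{tag}_d.npy',d); np.save(f'{tag}.npy',im); return im,d
def ray(n,u,v,z):
    p=camera_params(n);K=np.array(p['intrinsics']);E=np.array(p['extrinsics'])
    r=E[:3,:3]@np.linalg.inv(K)@[u,v,1];o=E[:3,3];return o+r*(z-o[2])/r[2]
def proj(n,P):
    p=camera_params(n);K=np.array(p['intrinsics']);E=np.linalg.inv(np.array(p['extrinsics']))
    q=K@(E[:3,:3]@np.array(P)+E[:3,3]);return q[:2]/q[2]
def cloud(n,d):
    p=camera_params(n);K=np.array(p['intrinsics']);E=np.array(p['extrinsics'])
    v,u=np.mgrid[:d.shape[0],:d.shape[1]]
    c=np.stack([(u-K[0,2])/K[0,0]*d,(v-K[1,2])/K[1,1]*d,d],-1);w=c@E[:3,:3].T+E[:3,3];w[d==0]=np.nan;return w
E
python3 - <<'E'
from h import *
s=get_state();print(s)
a,_=grab('top','t0');b,_=grab('side','s0')
for n in('top','side'):print(camera_params(n))
E
```

```text
{'time': 0.0, 'joint_positions': array([-1.14288974,  0.32183835, -0.0700859 ,  1.45168014,  0.02259536,
        1.3708039 , -0.05693135]), 'qd': array([ 1.43250269e-03, -5.41216374e-04,  1.43429370e-03,  9.78007500e-05,
       -9.83935366e-04,  1.44435992e-03, -2.55007058e-04]), 'joint_torque': array([ 1.72195028e-04, -4.91299224e+01, -4.04132176e-01, -3.12523448e+01,
       -6.39791088e-02,  4.38865414e-02,  1.67108765e-04]), 'position': array([0.2611917 , 0.594631  , 0.23544895]), 'tool_rot': array([-6.45315586e-01, -3.07428647e+00,  3.01307686e-03]), 'ft_force': array([-0.36661755,  0.74523104,  0.26385954]), 'torque': array([-0.01128916,  0.01876618, -0.02318601]), 'grip_force': 0.0, 'grip_width': 1.0002107982975446}
{'intrinsics': array([[386.30354719,   0.        , 251.44005034],
       [  0.        , 386.30354719, 195.21614165],
       [  0.        ,   0.        ,   1.        ]]), 'extrinsics': array([[ 1.58517090e-04, -9.97449586e-01,  7.13743549e-02,
         4.66242953e-01],
       [-9.99613742e-01,  1.82551676e-03,  2.77314843e-02,
         7.86523681e-02],
       [-2.77910526e-02, -7.13511819e-02, -9.97064023e-01,
         8.98650275e-01],
       [ 0.00000000e+00,  0.00000000e+00,  0.00000000e+00,
         1.00000000e+00]])}
{'intrinsics': array([[425.12173247,   0.        , 254.15104099],
       [  0.        , 425.12173247, 190.96161407],
       [  0.        ,   0.        ,   1.        ]]), 'extrinsics': array([[-0.99914036,  0.03671246, -0.01925476,  0.5607735 ],
       [ 0.03233125,  0.39937057, -0.91621932,  0.87692274],
       [-0.02594688, -0.91605422, -0.40021422,  0.41307197],
       [ 0.        ,  0.        ,  0.        ,  1.        ]])}
```

View pics/t0.png

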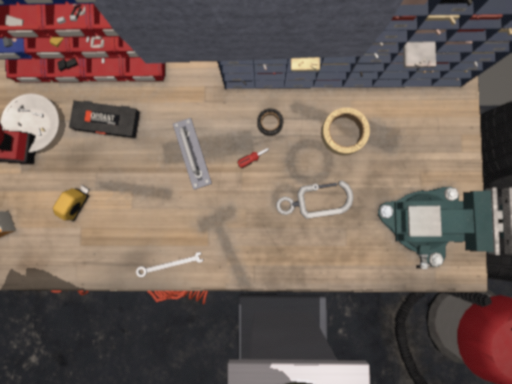

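View pics/s0.png

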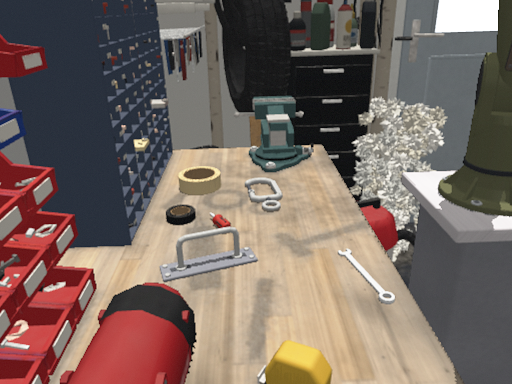

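The top view shows the hook with its ring at (286,206), nose end at about (350,188), and spine on the lower, robot side. The anchor plate runs from (183,122) to a near end at (203,185). The masking tape is at (346,130), the black tape at (270,122) and the spanner at (168,265). The side view agrees, with the hoop at about (208,245).

```bash
python3 - <<'E'
from h import *
im=np.load('t0.npy');d=np.load('t0_d.npy');w=cloud('top',d)
hsv=cv2.cvtColor(im,cv2.COLOR_RGB2HSV)
bench=w[210:250,220:270].reshape(-1,3);print('bench z',np.nanmedian(bench[:,2]))
for nm,(u0,u1,v0,v1) in dict(hook=(270,362,175,225),anchor=(168,218,112,195)).items():
    S=hsv[v0:v1,u0:u1];W=w[v0:v1,u0:u1]
    m=((S[...,1]<60)&(S[...,2]>90)).astype(np.uint8)
    n,l,st,_=cv2.connectedComponentsWithStats(m);k=1+st[1:,4].argmax();m=l==k
    print(nm,m.sum(),np.nanpercentile(W[m][:,2],[5,50,95]))
    P=W[m];z=np.nanmedian(P[:,2]) 
    vv,uu=np.nonzero(m)
    zz=0.014 if nm=='hook' else 0.006
    R=np.array([ray('top',u+u0,v+v0,zz)[:2] for u,v in zip(uu,vv)])*1000
    r=cv2.minAreaRect(R.astype(np.float32));print(r, np.round(cv2.boxPoints(r)))
    if nm=='anchor':
        lo=P[:,2]<0.02;r=cv2.minAreaRect(R[lo].astype(np.float32));print('low',lo.sum(),r,np.round(cv2.boxPoints(r)))
        hi=P[:,2]>0.04;H=P[hi]*1000;print('hi',hi.sum());print(np.round(H[::3]))
    big=cv2.resize(im[v0:v1,u0:u1],None,fx=6,fy=6,interpolation=cv2.INTER_CUBIC)
    c,_=cv2.findContours(cv2.resize(m.astype(np.uint8),None,fx=6,fy=6,interpolation=0),cv2.RETR_CCOMP,2)
    cv2.drawContours(big,c,-1,(255,0,0),1);cv2.imwrite(f'pics/{nm}0.png',big[:,:,::-1])
a=cv2.imread('pics/hook0.png');b=cv2.imread('pics/anchor0.png')
b=cv2.rotate(b,cv2.ROTATE_90_CLOCKWISE)
c=np.zeros((600,560,3),np.uint8);c[:300,:552]=a;c[300:600,:498]=b;cv2.imwrite('pics/c0.png',c)
E
```

```text
bench z -0.0007718847807978158
hook 1815 [-0.00284725  0.00688243  0.01430516]
((525.4083862304688, -36.095123291015625), (188.98031616210938, 100.8557357788086), 89.81107330322266) [[ 475. -130.]
 [ 576. -131.]
 [ 576.   58.]
 [ 475.   59.]]
anchor 2645 [-0.00293194  0.00235848  0.06390582]Traceback (most recent call last):
  File "<stdin>", line 13, in <module>
  File "h.py", line 6, in ray
    p=camera_params(n);K=np.array(p['intrinsics']);E=np.array(p['extrinsics'])
ValueError: time passes only in moves, steps and waits
```

```bash
sed -i 's/^def grab/_C={}\n_cp=camera_params\ndef camera_params(n):\n    if n not in _C:_C[n]=_cp(n)\n    return _C[n]\ndef grab/' h.py; python3 - <<'E'
from h import *
im=np.load('t0.npy');d=np.load('t0_d.npy');w=cloud('top',d)
hsv=cv2.cvtColor(im,cv2.COLOR_RGB2HSV)
c=np.zeros((600,560,3),np.uint8)
for nm,(u0,u1,v0,v1) in dict(hook=(270,362,175,225),anchor=(168,218,112,195)).items():
    S=hsv[v0:v1,u0:u1];W=w[v0:v1,u0:u1]
    m=((S[...,1]<40)&(S[...,2]>90)).astype(np.uint8)
    n,l,st,_=cv2.connectedComponentsWithStats(m);k=1+st[1:,4].argmax();m=l==k
    vv,uu=np.nonzero(m);P=W[m]
    zz=0.010 if nm=='hook' else 0.006
    R=np.array([ray('top',u+u0,v+v0,zz)[:2] for u,v in zip(uu,vv)])*1000
    r=cv2.minAreaRect(R.astype(np.float32));print(nm,m.sum(),r, np.round(cv2.boxPoints(r)).tolist())
    if nm=='anchor':
        hi=P[:,2]>0.045;H=P[hi]*1000;print('hi',hi.sum());print(np.round(H[::4]).tolist())
    big=cv2.resize(im[v0:v1,u0:u1],None,fx=6,fy=6,interpolation=cv2.INTER_CUBIC)
    q,_=cv2.findContours(cv2.resize(m.astype(np.uint8),None,fx=6,fy=6,interpolation=0),cv2.RETR_CCOMP,2)
    cv2.drawContours(big,q,-1,(255,0,0),1);big=big[:,:,::-1]
    if nm=='hook':c[:300,:552]=big
    else:c[300:600,:498]=cv2.rotate(big,cv2.ROTATE_90_CLOCKWISE)
cv2.imwrite('pics/c0.png',c)
E
```

```text
hook 982 ((518.5284423828125, -40.145912170410156), (76.91241455078125, 177.518310546875), 8.123470306396484) [[468.0, 42.0], [493.0, -133.0], [569.0, -123.0], [544.0, 53.0]]
anchor 1403 ((629.9991455078125, 243.89859008789062), (165.85812377929688, 49.00792694091797), 18.768953323364258) [[544.0, 240.0], [559.0, 194.0], [716.0, 247.0], [701.0, 294.0]]
hi 220
[[676.0, 260.0, 61.0], [673.0, 260.0, 62.0], [677.0, 255.0, 45.0], [671.0, 255.0, 63.0], [668.0, 257.0, 66.0], [666.0, 257.0, 65.0], [664.0, 259.0, 64.0], [664.0, 251.0, 64.0], [662.0, 253.0, 64.0], [659.0, 252.0, 66.0], [656.0, 252.0, 66.0], [654.0, 254.0, 66.0], [652.0, 254.0, 67.0], [650.0, 255.0, 65.0], [651.0, 246.0, 63.0], [648.0, 248.0, 66.0], [646.0, 248.0, 65.0], [643.0, 248.0, 65.0], [641.0, 250.0, 66.0], [639.0, 250.0, 66.0], [637.0, 250.0, 64.0], [637.0, 241.0, 64.0], [634.0, 243.0, 65.0], [632.0, 245.0, 67.0], [630.0, 245.0, 65.0], [628.0, 248.0, 64.0], [628.0, 239.0, 62.0], [626.0, 241.0, 65.0], [623.0, 241.0, 66.0], [621.0, 243.0, 67.0], [619.0, 246.0, 64.0], [619.0, 237.0, 62.0], [617.0, 237.0, 64.0], [615.0, 237.0, 64.0], [612.0, 239.0, 65.0], [610.0, 238.0, 66.0], [608.0, 238.0, 66.0], [606.0, 241.0, 63.0], [605.0, 232.0, 66.0], [603.0, 232.0, 64.0], [601.0, 232.0, 63.0], [599.0, 234.0, 65.0], [597.0, 234.0, 66.0], [595.0, 235.0, 61.0], [592.0, 236.0, 65.0], [593.0, 228.0, 63.0], [590.0, 230.0, 65.0], [588.0, 230.0, 64.0], [586.0, 232.0, 65.0], [584.0, 232.0, 62.0], [585.0, 225.0, 56.0], [582.0, 226.0, 60.0], [580.0, 228.0, 62.0], [578.0, 231.0, 58.0], [579.0, 224.0, 48.0]]
```

View pics/c0.png

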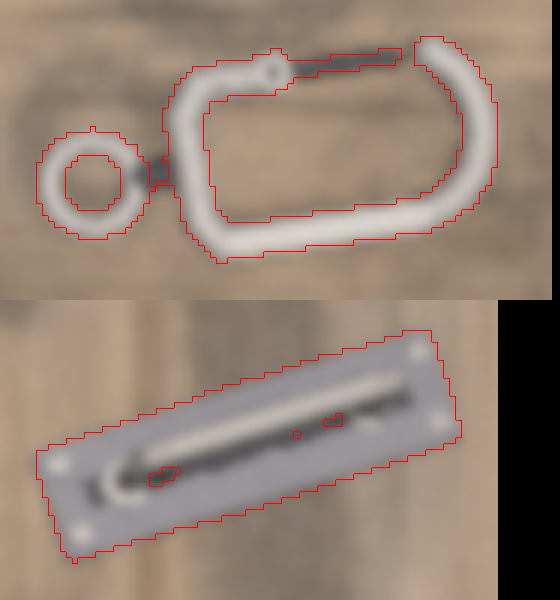

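The crop shows the hook with its ring on the left, dark gate at (350,60) and spine from (225,240) to (430,210). The anchor plate outline is clean. Measured sizes are 177.5x77 mm for the hook and 166x49 mm for the plate, which match the data.

```bash
cat >> h.py <<'E'
from scipy.spatial.transform import Rotation as Ro
def plan(target,ydir=None):
    s=get_state();R=Ro.from_rotvec(s['tool_rot']).as_matrix();p=s['position']
    print('t',s['time'],'p',np.round(p*1e3,1),'shift(tool mm)',np.round(R.T@(np.array(target)-p)*1e3,1))
    print('f',np.round(s['ft_force'],2),'R',np.round(R,3).tolist(),'q7',s['joint_positions'][6])
    if ydir is not None:
        l=R.T@np.array([*ydir,0]);a=np.degrees(np.arctan2(-l[0],l[1]));print('spin',a,'or',(a+180+180)%360-180)
E
python3 - <<'E'
from h import *
plan([.4877,-.0505,.12],(.990,.141))
plan([.4877,-.0505,.0155],(.990,.141))
E
```

```text
t 0.1 p [261.2 594.7 235.6] shift(tool mm) [-466.8 -499.5  116.5]
f [ 0.04  0.11 -0.43] R [[-0.916, 0.402, -0.001], [0.402, 0.916, -0.002], [-0.0, -0.002, -1.0]] q7 -0.05689519262405245
spin 58.188619578837525 or -121.81138042116248
t 0.1 p [261.2 594.7 235.6] shift(tool mm) [-466.8 -499.3  221. ]
f [ 0.04  0.11 -0.43] R [[-0.916, 0.402, -0.001], [0.402, 0.916, -0.002], [-0.0, -0.002, -1.0]] q7 -0.05689519262405245
spin 58.188619578837525 or -121.81138042116248
```

Call:
{"op": "arm_command", "data": {"motion": [[36, -28, -30, 0, 7], [36, -56, -60, 0, 14], [36, -84, -90, 0, 21], [36, -112, -120, 0, 28], [36, -140, -150, 0, 35]], "newtons": 60}}

```text
time: 0.52
position: [0.3295, 0.3994, 0.236]
tool_rot: [-1.548, -2.734, 0.001]
ft_force: [1.3, 0.3, 1.0]
grip_width: 0.705
grip_force: 0.0
```

```bash
python3 -c "
from h import *
plan([.4877,-.0505,.12],(.990,.141))"
```

```text
t 0.5167 p [329.5 399.4 236. ] shift(tool mm) [-467.2  -95.6  116.2]
f [1.26 0.31 0.98] R [[-0.514, 0.858, -0.0], [0.858, 0.514, -0.0], [-0.0, -0.001, -1.0]] q7 -0.3891445845937257
spin 22.84734721167911 or -157.1526527883209
```

Call:
{"op": "arm_command", "data": {"motion": [[36, -40, -8, 5, 6], [36, -80, -16, 10, 12], [36, -120, -24, 15, 18], [36, -160, -32, 20, 23], [36, -200, -40, 25, 23]]}}

```text
time: 0.93
position: [0.399, 0.2077, 0.2112]
tool_rot: [-2.059, -2.372, -0.0]
ft_force: [2.1, 0.3, 0.4]
grip_width: 0.428
grip_force: 0.0
```

```bash
python3 -c "
from h import *
plan([.4877,-.0505,.12],(.990,.141))"
```

```text
t 0.9333 p [399.  207.7 211.2] shift(tool mm) [-268.2   51.5   91.1]
f [2.14 0.26 0.42] R [[-0.141, 0.99, -0.0], [0.99, 0.141, 0.0], [0.0, -0.0, -1.0]] q7 -0.42338888945204545
spin -0.0208564020445592 or 179.97914359795544
```

Call:
{"op": "arm_command", "data": {"motion": [[36, -40, 8, 14, 0], [36, -80, 16, 28, 0], [36, -120, 24, 42, 0], [36, -160, 32, 56, 0], [36, -200, 40, 66, 0]]}}

```text
time: 1.35
position: [0.4649, 0.0215, 0.146]
tool_rot: [-2.054, -2.376, 0.0]
ft_force: [0.6, 0.5, -0.0]
grip_width: 0.416
grip_force: 0.0
```

Call:
{"op": "arm_command", "data": {"motion": [[36, -36, 6, 8, 0], [36, -60, 10, 18, 0], [36, -60, 10, 18, 0]]}}

```text
time: 1.6
position: [0.4834, -0.041, 0.1275]
tool_rot: [2.065, 2.367, -0.006]
ft_force: [-1.0, -0.8, 0.8]
grip_width: 0.409
grip_force: 0.0
```

```bash
python3 -c "
from h import *
plan([.4877,-.0505,.12],(.990,.141))"
```

```text
t 1.6 p [483.4 -41.  127.5] shift(tool mm) [-10.    3.    7.5]
f [-0.97 -0.77  0.8 ] R [[-0.136, 0.991, -0.002], [0.991, 0.136, -0.003], [-0.003, -0.002, -1.0]] q7 0.19670447804931787
spin -0.2997185925549199 or 179.70028140744512
```

Call:
{"op": "arm_command", "data": {"motion": [[36, -9, 3, 20, 0], [36, -9, 3, 40, 0], [36, -9, 3, 60, 0], [36, -9, 3, 70, 0], [36, -9, 3, 70, 0]]}}

```text
time: 2.02
position: [0.486, -0.0425, 0.0569]
tool_rot: [-2.052, -2.374, 0.006]
ft_force: [-0.7, 0.3, -0.2]
grip_width: 0.413
grip_force: 0.0
```

```bash
python3 -c "
from h import *
plan([.4877,-.0505,.0155],(.990,.141))
grab('side','s1')
im=np.load('s1.npy')[140:260,180:340]
cv2.imwrite('pics/s1c.png',cv2.resize(im,None,fx=5,fy=5,interpolation=cv2.INTER_CUBIC)[:,:,::-1])
"
```

```text
t 2.0167 p [486.  -42.5  56.9] shift(tool mm) [-8.2  0.7 41.4]
f [-0.73  0.27 -0.22] R [[-0.145, 0.989, -0.005], [0.989, 0.145, -0.001], [0.0, -0.005, -1.0]] q7 0.28213719011377136
spin 0.22616100434728215 or -179.77383899565268
```

View pics/s1c.png

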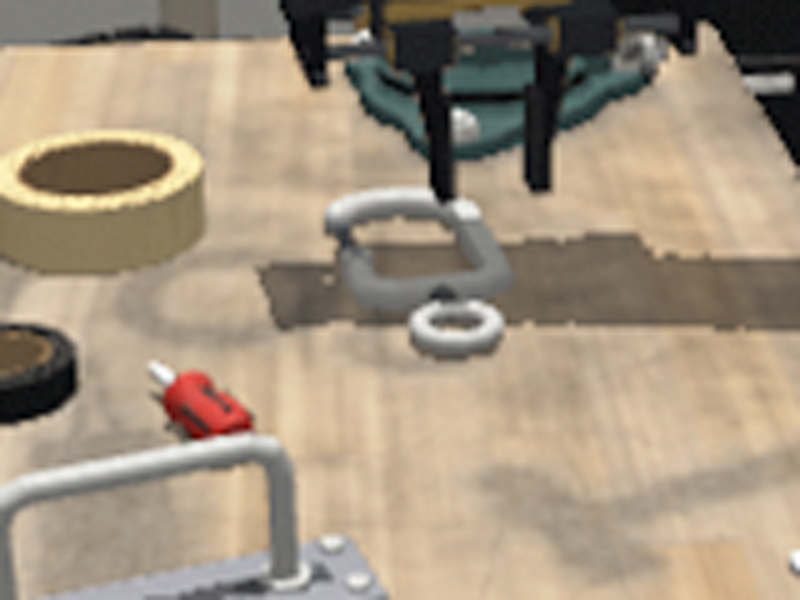

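The fingers straddle the spine, hook below them, at (440,190) and (540,190) in the crop. The TCP is still 8 mm off along the spine.

Call:
{"op": "arm_command", "data": {"motion": [[36, -8, 1, 0, 0], [36, -8, 1, 10, 0], [36, -8, 1, 20, 0], [36, -8, 1, 20, 0]]}}

```text
time: 2.4
position: [0.4892, -0.0508, 0.0376]
tool_rot: [-2.054, -2.375, 0.002]
ft_force: [-0.2, 0.0, -0.6]
grip_width: 0.417
grip_force: 0.0
```

```bash
python3 -c "
from h import *
plan([.4877,-.0505,.0155],(.990,.141))"
```

```text
t 2.4 p [489.2 -50.8  37.6] shift(tool mm) [ 0.5 -1.4 22.1]
f [-0.18  0.04 -0.57] R [[-0.144, 0.99, -0.002], [0.99, 0.144, 0.0], [0.0, -0.002, -1.0]] q7 0.325263631918068
spin 0.17053056058791521 or -179.8294694394121
```

Call:
{"op": "arm_command", "data": {"motion": [[36, 0, -1, 12, 0], [36, 0, -1, 20, 0], [36, 0, -1, 21, 0], [36, 0, -1, 21, 0]]}}

```text
time: 2.73
position: [0.4887, -0.051, 0.0175]
tool_rot: [-2.054, -2.375, 0.002]
ft_force: [0.0, 0.5, 1.0]
grip_width: 0.414
grip_force: 0.0
```

Call:
{"op": "arm_command", "data": {"motion": [[8, 0, 0, 0, 0], [8, 0, 0, 0, 0], [8, 0, 0, 0, 0], [8, 0, 0, 0, 0], [8, 0, 0, 0, 0]], "newtons": 60}}

```text
time: 3.15
position: [0.489, -0.051, 0.0183]
tool_rot: [-2.055, -2.376, 0.001]
ft_force: [-1.9, -1.1, 1.5]
grip_width: 0.136
grip_force: 1.1
```

```bash
python3 -c "
from h import *
plan([.4877,-.0505,.0155],(.990,.141))"
```

```text
t 3.15 p [489.  -51.   18.3] shift(tool mm) [ 0.7 -1.2  2.8]
f [-1.93 -1.1   1.55] R [[-0.144, 0.99, -0.001], [0.99, 0.144, 0.0], [0.0, -0.001, -1.0]] q7 0.34848784065313054
spin 0.18711394155597505 or -179.81288605844406
```

Call:
{"op": "arm_command", "data": {"motion": [[8, 0, 0, 0, 0], [8, 0, 0, 0, 0]]}}

```text
time: 3.32
position: [0.489, -0.051, 0.0182]
tool_rot: [-2.055, -2.376, 0.0]
ft_force: [-2.5, -0.3, 3.9]
grip_width: 0.129
grip_force: 60.0
```

Call:
{"op": "arm_command", "data": {"motion": [[8, 0, 0, -10, 0], [8, 0, 0, -20, 0], [8, 0, 0, -30, 0], [8, 0, 0, -40, 0], [8, 0, 0, -40, 0]]}}

```text
time: 3.73
position: [0.4913, -0.051, 0.0607]
tool_rot: [2.053, 2.374, 0.006]
ft_force: [0.2, 0.0, -2.8]
grip_width: 0.133
grip_force: 60.0
```

```bash
python3 -c "
from h import *
print(get_state()['grip_force'])
plan([.4877,-.0505,.0155],(.990,.141))
im,d=grab('top','t1')
cv2.imwrite('pics/t1c.png',cv2.resize(im[90:250,160:370],None,fx=3.6,fy=3.6,interpolation=cv2.INTER_CUBIC)[:,:,::-1])"
```

```text
60.007113218307495
t 3.7333 p [491.3 -51.   60.7] shift(tool mm) [ 1.  -3.7 45.2]
f [ 0.23  0.05 -2.85] R [[-0.144, 0.99, 0.005], [0.99, 0.144, 0.001], [0.0, 0.005, -1.0]] q7 0.30262649431907457
spin 0.18725056900823653 or -179.81274943099174
```

View pics/t1c.png

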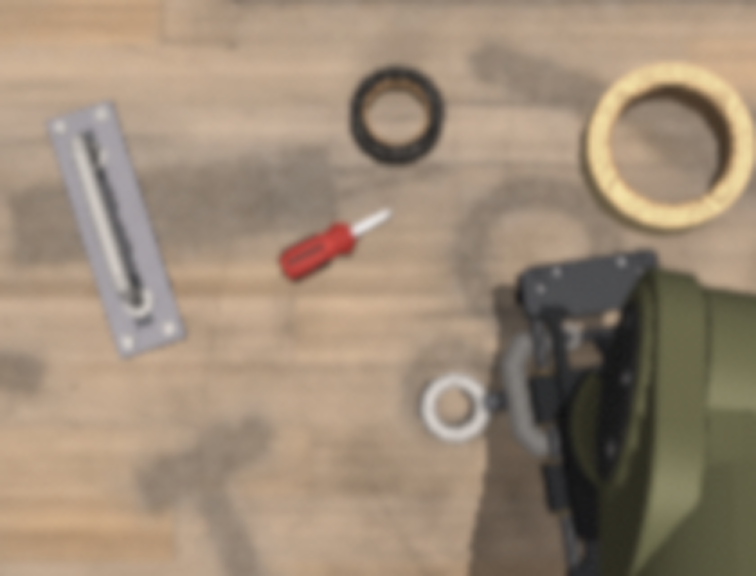

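The hook hangs in the fingers with its ring at (455,407), and the anchor and tape rolls have not moved. The force reads about 2.8 N, which fits the hook's weight.

Call:
{"op": "arm_command", "data": {"motion": [[8, 40, 3, 0, -3], [8, 80, 6, 0, -6], [8, 120, 9, 0, -9], [8, 160, 12, 0, -11], [8, 200, 14, 0, -11]]}}

```text
time: 4.2
position: [0.4738, 0.1508, 0.058]
tool_rot: [-1.816, -2.563, -0.001]
ft_force: [1.3, -0.4, -2.7]
grip_width: 0.126
grip_force: 60.0
```

```bash
python3 -c "
from h import *
plan([.4753,.233,.050],(.9468,.3218))"
```

```text
t 4.2 p [473.8 150.8  58. ] shift(tool mm) [77.1 28.7  8. ]
f [ 1.28 -0.44 -2.67] R [[-0.332, 0.943, 0.0], [0.943, 0.332, 0.0], [0.0, 0.0, -1.0]] q7 0.055050899952526815
spin 0.5938701023075159 or -179.4061298976925
```

Call:
{"op": "arm_command", "data": {"motion": [[8, 30, 12, 0, 0.6], [8, 60, 24, 4, 0.6], [8, 68, 28, 8, 0.6], [8, 68, 28, 8, 0.6], [8, 68, 28, 8, 0.6]]}}

```text
time: 4.62
position: [0.4776, 0.222, 0.0493]
tool_rot: [-1.829, -2.554, 0.003]
ft_force: [-0.2, -0.7, -3.5]
grip_width: 0.13
grip_force: 60.0
```

```bash
python3 -c "
from h import *
plan([.4753,.233,.034],(.9468,.3218))"
```

```text
t 4.6167 p [477.6 222.   49.3] shift(tool mm) [11.2  1.3 15.3]
f [-0.16 -0.75 -3.45] R [[-0.322, 0.947, -0.001], [0.947, 0.322, -0.002], [-0.001, -0.002, -1.0]] q7 -0.06409447675617577
spin 0.00043370686994567925 or -179.99956629313004
```

Call:
{"op": "arm_command", "data": {"motion": [[8, 11, 1, 5, 0], [8, 11, 1, 10, 0], [8, 11, 1, 15, 0], [8, 11, 1, 15, 0], [8, 11, 1, 15, 0]]}}

```text
time: 5.03
position: [0.4755, 0.2321, 0.0346]
tool_rot: [-1.832, -2.552, 0.002]
ft_force: [0.3, 0.1, -4.2]
grip_width: 0.133
grip_force: 60.0
```

```bash
python3 -c "
from h import *
plan([.4753,.233,.034],(.9468,.3218))
im,d=grab('side','s2')
cv2.imwrite('pics/s2c.png',cv2.resize(im[170:300,130:330],None,fx=4,fy=4,interpolation=cv2.INTER_CUBIC)[:,:,::-1])
im,d=grab('top','t2')
cv2.imwrite('pics/t2c.png',cv2.resize(im[110:240,120:280],None,fx=4,fy=4,interpolation=cv2.INTER_CUBIC)[:,:,::-1])
"
```

```text
t 5.0333 p [475.5 232.1  34.6] shift(tool mm) [0.9 0.1 0.6]
f [ 0.31  0.08 -4.2 ] R [[-0.319, 0.948, -0.001], [0.948, 0.319, -0.001], [-0.001, -0.001, -1.0]] q7 -0.07614675141449483
spin -0.13963381763485289 or 179.86036618236517
```

View pics/s2c.png

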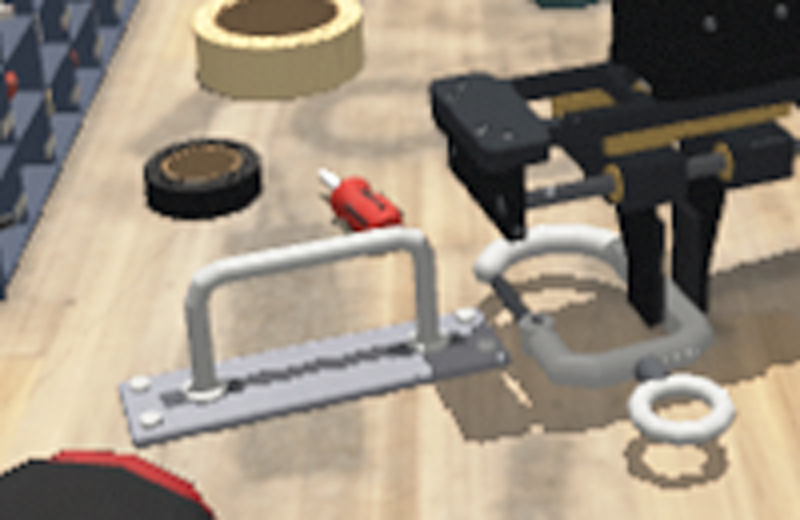

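View pics/t2c.png

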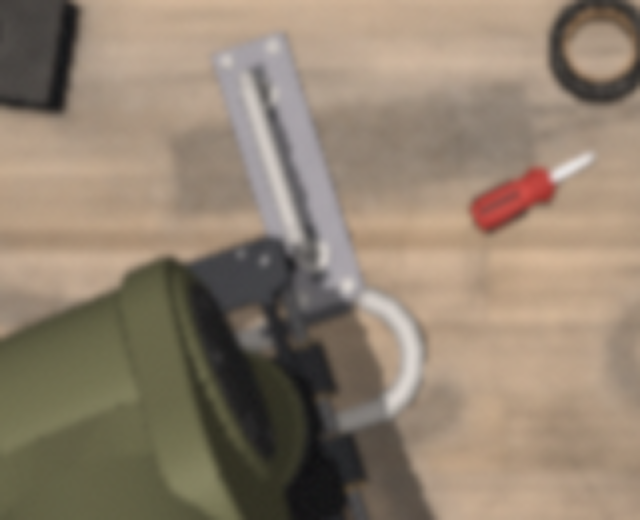

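The side view shows the hook level, gate facing the near upright. The upright's top is at (430,240), the gate at (505,300), and the hook clears the plate. In the top view the hook's nose bend is outermost at (424,345). I'll check the lateral alignment numerically, then approach.

```bash
cat >> h.py <<'E'
e=np.array([.9468,.3218]);hx=np.array([.3218,-.9468]);U=np.array([582.7,227.8])
def st():
    s=get_state();p=s['position']*1e3;f=s['ft_force']
    r=U-p[:2];print('t',round(s['time'],2),'z',round(p[2],1),'U in hook x,y',round(r@hx,1),round(r@e,1),'F e,hx,z',np.round([f[:2]@e,f[:2]@hx,f[2]],2),'yaw',np.round(np.degrees(np.arctan2(*Ro.from_rotvec(s['tool_rot']).as_matrix()[1::-1,1])),2))
E
python3 - <<'E'
from h import *
im=np.load('t2.npy');hsv=cv2.cvtColor(im,cv2.COLOR_RGB2HSV)
w=cloud('top',np.load('t2_d.npy'))*1e3
o=get_state()['position'][:2]*1e3
q=w[170:225,195:235].reshape(-1,3);s=hsv[170:225,195:235].reshape(-1,3)
q=q[(q[:,2]>14)&(q[:,2]<34)&(s[:,1]<60)]
a=(q[:,:2]-o)@hx;b=(q[:,:2]-o)@e
print(len(q),'max x',np.percentile(a,[95,99,100]),'y',np.percentile(b,[1,99,100]),'z',np.percentile(q[:,2],[5,50,95]))
st()
E
```

```text
346 max x [79.62686584 82.2758469  83.15221552] y [-7.38280132 94.29051104 98.72124608] z [23.43326583 28.41549794 31.33906735]
t 5.13 z 35.2 U in hook x,y 38.8 99.5 F e,hx,z [ 0.41 -0.11 -3.21] yaw 18.64
```

Call:
{"op": "arm_command", "data": {"motion": [[8, 0, 6, 0, 0], [8, 0, 12, 0, 0], [8, 0, 16, 0, 0], [8, 0, 16, 0, 0]]}}

```text
time: 5.47
position: [0.4925, 0.2387, 0.0355]
tool_rot: [1.831, 2.552, 0.002]
ft_force: [0.3, -0.1, -2.3]
grip_width: 0.131
grip_force: 60.0
```

```bash
python3 -c "
from h import *
st()"
```

```text
t 5.47 z 35.5 U in hook x,y 39.4 81.9 F e,hx,z [ 0.2   0.19 -2.3 ] yaw 18.68
```

Call:
{"op": "arm_command", "data": {"motion": [[8, 0, 3, 0, 0], [8, 0, 3, 0, 0]]}}

```text
time: 5.63
position: [0.4943, 0.2393, 0.0351]
tool_rot: [1.831, 2.552, 0.0]
ft_force: [0.2, -0.2, -2.5]
grip_width: 0.127
grip_force: 60.0
```

Call:
{"op": "arm_command", "data": {"motion": [[8, 0, 2, 0, 0], [8, 0, 2, 0, 0]]}}

```text
time: 5.8
position: [0.4959, 0.2399, 0.0351]
tool_rot: [1.831, 2.553, 0.0]
ft_force: [-0.3, 0.1, -3.0]
grip_width: 0.129
grip_force: 60.0
```

Call:
{"op": "arm_command", "data": {"motion": [[8, 0, 2, 0, 0], [8, 0, 2, 0, 0]]}}

```text
time: 5.97
position: [0.4978, 0.2406, 0.0352]
tool_rot: [1.831, 2.553, 0.001]
ft_force: [0.3, -0.8, -3.4]
grip_width: 0.126
grip_force: 60.0
```

Call:
{"op": "arm_command", "data": {"motion": [[8, 0, 2, 0, 0], [8, 0, 2, 0, 0]]}}

```text
time: 6.13
position: [0.4998, 0.2412, 0.0352]
tool_rot: [1.831, 2.552, 0.001]
ft_force: [1.0, 0.2, -2.7]
grip_width: 0.124
grip_force: 60.0
```

Call:
{"op": "arm_command", "data": {"motion": [[8, 0, 2, 0, 0], [8, 0, 2, 0, 0]]}}

```text
time: 6.3
position: [0.5017, 0.2419, 0.0352]
tool_rot: [1.831, 2.552, 0.001]
ft_force: [0.4, -0.1, -3.1]
grip_width: 0.128
grip_force: 60.0
```

```bash
python3 -c "
from h import *
st()"
```

```text
t 6.3 z 35.2 U in hook x,y 39.4 72.1 F e,hx,z [ 0.39  0.19 -3.08] yaw 18.69
```

Call:
{"op": "arm_command", "data": {"motion": [[8, 0, 2, 0, 0], [8, 0, 2, 0, 0]]}}

```text
time: 6.47
position: [0.5028, 0.2424, 0.0349]
tool_rot: [-1.831, -2.552, 0.001]
ft_force: [-2.0, -1.7, -2.9]
grip_width: 0.128
grip_force: 60.0
```

Call:
{"op": "arm_command", "data": {"motion": [[8, 0, 2, 0, 0], [8, 0, 2, 0, 0]]}}

```text
time: 6.63
position: [0.5049, 0.2432, 0.0349]
tool_rot: [-1.831, -2.552, 0.001]
ft_force: [-1.5, -0.5, -1.7]
grip_width: 0.133
grip_force: 60.0
```

Call:
{"op": "arm_command", "data": {"motion": [[8, 0, 2, 0, 0], [8, 0, 2, 0, 0]]}}

```text
time: 6.8
position: [0.5069, 0.2439, 0.035]
tool_rot: [-1.831, -2.553, 0.0]
ft_force: [-2.2, -0.7, -3.1]
grip_width: 0.13
grip_force: 60.0
```

Call:
{"op": "arm_command", "data": {"motion": [[8, 0, 2, 0, 0], [8, 0, 2, 0, 0]]}}

```text
time: 6.97
position: [0.509, 0.2445, 0.035]
tool_rot: [-1.831, -2.553, 0.0]
ft_force: [-1.2, -0.4, -2.5]
grip_width: 0.127
grip_force: 60.0
```

```bash
python3 -c "
from h import *
st()"
```

```text
t 6.97 z 35.0 U in hook x,y 39.5 64.5 F e,hx,z [-1.28 -0.   -2.48] yaw 18.7
```

Contact came at hook y ≈ 71, so the upright sits close to its nominal place. I'll keep pressing in.

Call:
{"op": "arm_command", "data": {"motion": [[8, 0, 2, 0, 0], [8, 0, 4, 0, 0], [8, 0, 6, 0, 0], [8, 0, 8, 0, 0], [8, 0, 10, 0, 0]]}}

```text
time: 7.38
position: [0.5182, 0.247, 0.0348]
tool_rot: [-1.832, -2.552, 0.002]
ft_force: [-4.0, -1.8, -3.1]
grip_width: 0.127
grip_force: 60.0
```

Call:
{"op": "arm_command", "data": {"motion": [[8, 0, 2, 0, 0], [8, 0, 4, 0, 0], [8, 0, 6, 0, 0], [8, 0, 8, 0, 0], [8, 0, 10, 0, 0]]}}

```text
time: 7.8
position: [0.5277, 0.251, 0.035]
tool_rot: [-1.831, -2.553, 0.0]
ft_force: [-3.9, -0.9, -3.3]
grip_width: 0.13
grip_force: 60.0
```

Call:
{"op": "arm_command", "data": {"motion": [[8, 0, 2, 0, 0], [8, 0, 4, 0, 0], [8, 0, 6, 0, 0], [8, 0, 8, 0, 0], [8, 0, 10, 0, 0]]}}

```text
time: 8.22
position: [0.5374, 0.2543, 0.0351]
tool_rot: [-1.831, -2.553, -0.0]
ft_force: [-4.9, -1.0, -3.8]
grip_width: 0.13
grip_force: 60.0
```

```bash
python3 -c "
from h import *
st()"
```

```text
t 8.22 z 35.1 U in hook x,y 39.7 34.3 F e,hx,z [-4.96 -0.67 -3.78] yaw 18.71
```

Call:
{"op": "arm_command", "data": {"motion": [[8, 0, 2, 0, 0], [8, 0, 4, 0, 0], [8, 0, 6, 0, 0], [8, 0, 8, 0, 0], [8, 0, 10, 0, 0]]}}

```text
time: 8.63
position: [0.5478, 0.2588, 0.0357]
tool_rot: [1.83, 2.553, 0.005]
ft_force: [-2.1, 4.8, -3.7]
grip_width: 0.128
grip_force: 60.0
```

Call:
{"op": "arm_command", "data": {"motion": [[8, 0, 1, 0, 0], [8, 0, 2, 0, 0], [8, 0, 2, 0, 0]]}}

```text
time: 8.88
position: [0.5503, 0.2567, 0.0356]
tool_rot: [1.831, 2.55, 0.001]
ft_force: [0.2, -0.7, -2.3]
grip_width: 0.128
grip_force: 60.0
```

Call:
{"op": "arm_command", "data": {"motion": [[8, 0, 1, 0, 0], [8, 0, 1, 0, 0]]}}

```text
time: 9.05
position: [0.5503, 0.2575, 0.0353]
tool_rot: [1.831, 2.551, 0.001]
ft_force: [-0.5, 0.4, -3.1]
grip_width: 0.132
grip_force: 60.0
```

Call:
{"op": "arm_command", "data": {"motion": [[8, 0, 1, 0, 0], [8, 0, 1, 0, 0]]}}

```text
time: 9.22
position: [0.5509, 0.2583, 0.0352]
tool_rot: [1.831, 2.552, 0.0]
ft_force: [0.1, -0.4, -3.1]
grip_width: 0.127
grip_force: 60.0
```

```bash
python3 -c "
from h import *
st()"
```

```text
t 9.22 z 35.2 U in hook x,y 39.1 20.3 F e,hx,z [-0.05  0.36 -3.05] yaw 18.68
```

The force fell to zero at y ≈ 20, so the gate has snapped shut. Next is the tug back.

Call:
{"op": "arm_command", "data": {"motion": [[8, 0, -5, 0, 0], [8, 0, -10, 0, 0], [8, 0, -15, 0, 0], [8, 0, -20, 0, 0], [8, 0, -25, 0, 0]]}}

```text
time: 9.63
position: [0.5262, 0.2502, 0.0351]
tool_rot: [-1.831, -2.553, 0.0]
ft_force: [0.0, 0.6, -3.4]
grip_width: 0.128
grip_force: 60.0
```

Call:
{"op": "arm_command", "data": {"motion": [[8, 0, -1, 0, 0], [8, 0, -2, 0, 0], [8, 0, -3, 0, 0], [8, 0, -3, 0, 0]]}}

```text
time: 9.97
position: [0.5241, 0.2495, 0.0352]
tool_rot: [1.831, 2.553, 0.0]
ft_force: [-0.3, -0.8, -3.1]
grip_width: 0.13
grip_force: 60.0
```

```bash
python3 -c "
from h import *
st()"
```

```text
t 9.97 z 35.2 U in hook x,y 39.4 48.5 F e,hx,z [-0.55  0.64 -3.06] yaw 18.69
```

Call:
{"op": "arm_command", "data": {"motion": [[8, 0, -1, 0, 0], [8, 0, -2, 0, 0], [8, 0, -2, 0, 0]]}}

```text
time: 10.22
position: [0.522, 0.2487, 0.035]
tool_rot: [-1.831, -2.553, 0.0]
ft_force: [-0.6, 0.2, -2.3]
grip_width: 0.131
grip_force: 60.0
```

Call:
{"op": "arm_command", "data": {"motion": [[8, 0, -1, 0, 0], [8, 0, -1, 0, 0], [8, 0, -1, 0, 0]]}}

```text
time: 10.47
position: [0.5212, 0.2485, 0.0351]
tool_rot: [1.831, 2.553, 0.0]
ft_force: [0.7, -0.4, -3.0]
grip_width: 0.127
grip_force: 60.0
```

```bash
python3 -c "
from h import *
st()"
```

```text
t 10.47 z 35.1 U in hook x,y 39.4 51.6 F e,hx,z [ 0.5   0.54 -2.96] yaw 18.69
```

Call:
{"op": "arm_command", "data": {"motion": [[8, 0, -0.5, 0, 0], [8, 0, -0.5, 0, 0], [8, 0, -0.5, 0, 0]]}}

```text
time: 10.72
position: [0.5208, 0.2483, 0.0351]
tool_rot: [1.831, 2.553, 0.0]
ft_force: [-0.1, 0.4, -2.9]
grip_width: 0.128
grip_force: 60.0
```

Call:
{"op": "arm_command", "data": {"motion": [[8, 0, -0.5, 0, 0], [8, 0, -0.5, 0, 0], [8, 0, -0.5, 0, 0]]}}

```text
time: 10.97
position: [0.5202, 0.2481, 0.0351]
tool_rot: [-1.831, -2.553, -0.0]
ft_force: [-0.0, -0.5, -3.1]
grip_width: 0.128
grip_force: 60.0
```

```bash
python3 -c "
from h import *
st()"
```

```text
t 10.97 z 35.1 U in hook x,y 39.4 52.6 F e,hx,z [-0.17  0.47 -3.11] yaw 18.69
```

Call:
{"op": "arm_command", "data": {"motion": [[8, 0, -0.5, 0, 0], [8, 0, -0.5, 0, 0], [8, 0, -0.5, 0, 0]]}}

```text
time: 11.22
position: [0.5198, 0.248, 0.0351]
tool_rot: [-1.831, -2.553, -0.0]
ft_force: [-0.5, 0.7, -3.3]
grip_width: 0.128
grip_force: 60.0
```

Call:
{"op": "arm_command", "data": {"motion": [[8, 0, -0.5, 0, 0], [8, 0, -0.5, 0, 0], [8, 0, -0.5, 0, 0]]}}

```text
time: 11.47
position: [0.5193, 0.2478, 0.0351]
tool_rot: [1.831, 2.553, 0.0]
ft_force: [-0.5, 0.5, -3.5]
grip_width: 0.127
grip_force: 60.0
```

```bash
python3 -c "
from h import *
st()"
```

```text
t 11.47 z 35.1 U in hook x,y 39.4 53.5 F e,hx,z [-0.29 -0.67 -3.52] yaw 18.69
```

Call:
{"op": "arm_command", "data": {"motion": [[8, 0, -0.4, 0, 0], [8, 0, -0.4, 0, 0], [8, 0, -0.4, 0, 0]]}}

```text
time: 11.72
position: [0.5191, 0.2477, 0.0352]
tool_rot: [1.831, 2.553, 0.001]
ft_force: [1.0, 0.2, -2.8]
grip_width: 0.129
grip_force: 60.0
```

Call:
{"op": "arm_command", "data": {"motion": [[8, 0, -0.4, 0, 0], [8, 0, -0.4, 0, 0], [8, 0, -0.4, 0, 0]]}}

```text
time: 11.97
position: [0.5189, 0.2477, 0.0353]
tool_rot: [1.831, 2.552, 0.001]
ft_force: [0.7, 0.0, -3.6]
grip_width: 0.124
grip_force: 60.0
```

```bash
python3 -c "
from h import *
st()"
```

```text
t 11.97 z 35.3 U in hook x,y 39.3 54.0 F e,hx,z [ 0.71  0.23 -3.56] yaw 18.69
```

Call:
{"op": "arm_command", "data": {"motion": [[8, 0, -0.5, 0, 0], [8, 0, -0.5, 0, 0], [8, 0, -0.5, 0, 0]]}}

```text
time: 12.22
position: [0.5187, 0.2475, 0.0354]
tool_rot: [1.831, 2.552, 0.002]
ft_force: [4.2, 0.4, -3.8]
grip_width: 0.129
grip_force: 60.0
```

Call:
{"op": "arm_command", "data": {"motion": [[8, 0, -0.5, 0, 0], [8, 0, -0.5, 0, 0], [8, 0, -0.5, 0, 0]]}}

```text
time: 12.47
position: [0.5185, 0.2473, 0.0354]
tool_rot: [1.831, 2.552, 0.002]
ft_force: [5.3, 0.9, -3.9]
grip_width: 0.126
grip_force: 60.0
```

```bash
python3 -c "
from h import *
st()"
```

```text
t 12.47 z 35.4 U in hook x,y 39.1 54.5 F e,hx,z [ 5.32  0.89 -3.92] yaw 18.69
```

Call:
{"op": "arm_command", "data": {"motion": [[8, 0, -0.4, 0, 0], [8, 0, -0.4, 0, 0], [8, 0, -0.4, 0, 0]]}}

```text
time: 12.72
position: [0.5184, 0.2472, 0.0355]
tool_rot: [1.83, 2.551, 0.003]
ft_force: [6.6, -0.5, -4.9]
grip_width: 0.129
grip_force: 60.1
```

```bash
python3 -c "
from h import *
st()"
```

```text
t 12.72 z 35.5 U in hook x,y 39.1 54.6 F e,hx,z [ 6.13  2.59 -4.93] yaw 18.69
```

Call:
{"op": "arm_command", "data": {"motion": [[8, 0, -0.5, 0, 0], [8, 0, -0.5, 0, 0], [8, 0, -0.5, 0, 0]]}}

```text
time: 12.97
position: [0.5184, 0.2471, 0.0356]
tool_rot: [1.83, 2.551, 0.004]
ft_force: [6.4, 0.4, -6.0]
grip_width: 0.126
grip_force: 60.1
```

Call:
{"op": "arm_command", "data": {"motion": [[8, 0, 0, 0, 0]]}}

```text
time: 13.05
position: [0.5184, 0.2471, 0.0356]
tool_rot: [1.83, 2.551, 0.004]
ft_force: [7.1, 0.5, -5.4]
grip_width: 0.125
grip_force: 60.1
```

```bash
python3 -c "
from h import *
st()"
```

```text
t 13.05 z 35.6 U in hook x,y 39.0 54.7 F e,hx,z [ 6.89  1.8  -5.36] yaw 18.69
```

Call:
{"op": "arm_command", "data": {"motion": [[8, 0, -0.5, 0, 0], [8, 0, -0.5, 0, 0], [8, 0, -0.5, 0, 0]]}}

```text
time: 13.3
position: [0.5183, 0.247, 0.0357]
tool_rot: [1.83, 2.55, 0.005]
ft_force: [6.6, 0.6, -4.9]
grip_width: 0.128
grip_force: 60.1
```

Call:
{"op": "arm_command", "data": {"motion": [[8, 0, -0.2, 0, 0], [8, 0, -0.2, 0, 0]]}}

```text
time: 13.47
position: [0.5183, 0.247, 0.0358]
tool_rot: [1.83, 2.55, 0.006]
ft_force: [8.2, 0.5, -5.3]
grip_width: 0.13
grip_force: 60.1
```

```bash
python3 -c "
from h import *
st()"
```

```text
t 13.47 z 35.8 U in hook x,y 38.9 54.8 F e,hx,z [ 7.91  2.14 -5.27] yaw 18.69
```

Call:
{"op": "arm_command", "data": {"motion": [[8, 0, -0.5, 0, 0], [8, 0, -0.5, 0, 0], [8, 0, -0.5, 0, 0]]}}

```text
time: 13.72
position: [0.5182, 0.2469, 0.0359]
tool_rot: [1.829, 2.55, 0.006]
ft_force: [8.4, 1.0, -6.2]
grip_width: 0.126
grip_force: 60.2
```

Call:
{"op": "arm_command", "data": {"motion": [[8, 0, 0, 0, 0], [8, 0, 0, 0, 0]]}}

```text
time: 13.88
position: [0.5182, 0.2469, 0.0359]
tool_rot: [1.829, 2.55, 0.006]
ft_force: [8.6, 1.3, -5.4]
grip_width: 0.129
grip_force: 60.2
```

Call:
{"op": "arm_command", "data": {"motion": [[8, 0, 0, 0, 0], [8, 0, 0, 0, 0]]}}

```text
time: 14.05
position: [0.5182, 0.2469, 0.0359]
tool_rot: [1.829, 2.55, 0.006]
ft_force: [7.6, 1.2, -6.7]
grip_width: 0.129
grip_force: 60.2
```

```bash
python3 -c "
from h import *
st()"
```

```text
t 14.05 z 35.9 U in hook x,y 38.8 55.0 F e,hx,z [ 7.56  1.32 -6.72] yaw 18.69
```

Call:
{"op": "arm_command", "data": {"motion": [[8, 0, -0.6, 0, 0], [8, 0, -0.6, 0, 0], [8, 0, -0.6, 0, 0]]}}

```text
time: 14.3
position: [0.5181, 0.2468, 0.036]
tool_rot: [1.829, 2.549, 0.008]
ft_force: [8.9, 0.8, -6.3]
grip_width: 0.129
grip_force: 60.2
```

Call:
{"op": "arm_command", "data": {"motion": [[8, 0, 0, 0, 0], [8, 0, 0, 0, 0]]}}

```text
time: 14.47
position: [0.5181, 0.2468, 0.036]
tool_rot: [1.829, 2.549, 0.008]
ft_force: [9.5, 1.7, -4.7]
grip_width: 0.132
grip_force: 60.2
```

Call:
{"op": "arm_command", "data": {"motion": [[8, 0, 0, 0, 0], [8, 0, 0, 0, 0]]}}

```text
time: 14.63
position: [0.518, 0.2467, 0.036]
tool_rot: [1.829, 2.549, 0.008]
ft_force: [9.6, 1.5, -6.1]
grip_width: 0.125
grip_force: 60.2
```

```bash
python3 -c "
from h import *
st()"
```

```text
t 14.63 z 36.0 U in hook x,y 38.8 55.1 F e,hx,z [ 9.53  1.67 -6.12] yaw 18.69
```

The tug holds at about 9.3 N. I'll ease off and lower the hook.

Call:
{"op": "arm_command", "data": {"motion": [[8, 0, 2, 0, 0], [8, 0, 4, 0, 0], [8, 0, 6, 0, 0], [8, 0, 6, 0, 0]]}}

```text
time: 14.97
position: [0.5195, 0.2483, 0.0346]
tool_rot: [-1.83, -2.551, 0.003]
ft_force: [-1.2, 0.2, -3.6]
grip_width: 0.13
grip_force: 60.0
```

Call:
{"op": "arm_command", "data": {"motion": [[8, 0, 0, 2, 0], [8, 0, 0, 4, 0], [8, 0, 0, 6, 0], [8, 0, 0, 7, 0], [8, 0, 0, 7, 0]]}}

```text
time: 15.38
position: [0.5202, 0.2481, 0.0276]
tool_rot: [-1.831, -2.552, 0.001]
ft_force: [-0.1, -0.1, -2.4]
grip_width: 0.129
grip_force: 60.0
```

```bash
python3 -c "
from h import *
st()"
```

```text
t 15.38 z 27.6 U in hook x,y 39.4 52.6 F e,hx,z [-0.1   0.04 -2.38] yaw 18.69
```

Call:
{"op": "arm_command", "data": {"motion": [[8, 0, 2, 0, 0], [8, 0, 2, 1, 0], [8, 0, 2, 2, 0], [8, 0, 2, 2, 0]]}}

```text
time: 15.72
position: [0.5226, 0.2489, 0.0259]
tool_rot: [-1.831, -2.553, 0.0]
ft_force: [0.0, 0.6, -2.7]
grip_width: 0.129
grip_force: 60.0
```

Call:
{"op": "arm_command", "data": {"motion": [[8, 0, 0, 1, 0], [8, 0, 0, 1, 0]]}}

```text
time: 15.88
position: [0.5225, 0.2489, 0.025]
tool_rot: [-1.831, -2.553, 0.0]
ft_force: [-0.1, -0.9, -1.9]
grip_width: 0.132
grip_force: 60.0
```

Call:
{"op": "arm_command", "data": {"motion": [[8, 0, 0, 1, 0], [8, 0, 0, 1, 0]]}}

```text
time: 16.05
position: [0.5227, 0.249, 0.0241]
tool_rot: [1.831, 2.553, 0.0]
ft_force: [0.1, -0.3, -2.4]
grip_width: 0.127
grip_force: 60.0
```

```bash
python3 -c "
from h import *
st()"
```

```text
t 16.05 z 24.1 U in hook x,y 39.4 50.0 F e,hx,z [ 0.01  0.34 -2.4 ] yaw 18.7
```

Call:
{"op": "arm_command", "data": {"motion": [[8, 0, 0, 0.7, 0], [8, 0, 0, 0.7, 0]]}}

```text
time: 16.22
position: [0.5227, 0.249, 0.0235]
tool_rot: [1.831, 2.553, 0.0]
ft_force: [-0.4, -0.4, -1.9]
grip_width: 0.13
grip_force: 60.0
```

Call:
{"op": "arm_command", "data": {"motion": [[8, 0, 0, 0.7, 0], [8, 0, 0, 0.7, 0]]}}

```text
time: 16.38
position: [0.5228, 0.2491, 0.0229]
tool_rot: [1.831, 2.553, 0.001]
ft_force: [-0.7, 1.2, -0.6]
grip_width: 0.128
grip_force: 60.0
```

Call:
{"op": "arm_command", "data": {"motion": [[8, 0, 0, 0.7, 0], [8, 0, 0, 0.7, 0]]}}

```text
time: 16.55
position: [0.5228, 0.2491, 0.0222]
tool_rot: [1.831, 2.553, 0.001]
ft_force: [-0.8, -0.7, -0.1]
grip_width: 0.129
grip_force: 60.0
```

```bash
python3 -c "
from h import *
st()"
```

```text
t 16.55 z 22.2 U in hook x,y 39.4 49.8 F e,hx,z [-0.93  0.4  -0.13] yaw 18.7
```

Call:
{"op": "arm_command", "data": {"motion": [[8, 0, 0, 0.7, 0], [8, 0, 0, 0.7, 0]]}}

```text
time: 16.72
position: [0.5228, 0.2492, 0.0216]
tool_rot: [1.831, 2.553, 0.001]
ft_force: [-1.8, -0.0, 0.8]
grip_width: 0.13
grip_force: 60.1
```

Call:
{"op": "arm_command", "data": {"motion": [[20, 0, 0, 0, 0], [30, 0, 0, 0, 0], [34, 0, 0, 0, 0], [34, 0, 0, 0, 0], [34, 0, 0, 0, 0]]}}

```text
time: 17.13
position: [0.5228, 0.249, 0.0213]
tool_rot: [1.831, 2.553, 0.0]
ft_force: [0.5, -0.8, 0.4]
grip_width: 0.367
grip_force: 0.0
```

Call:
{"op": "arm_command", "data": {"motion": [[34, 0, 0, -2, 0], [34, 0, 0, -8, 0], [34, 0, 0, -18, 0], [34, 0, 0, -28, 0], [34, 0, 0, -38, 0]]}}

```text
time: 17.55
position: [0.5231, 0.2491, 0.0609]
tool_rot: [1.831, 2.552, 0.002]
ft_force: [0.5, -0.3, 0.8]
grip_width: 0.387
grip_force: 0.0
```

Call:
{"op": "arm_command", "data": {"motion": [[34, 0, 0, -20, 0], [34, 0, 0, -50, 0], [34, 0, 0, -90, 0], [34, 0, 0, -120, 0], [34, 0, 0, -120, 0]]}}

```text
time: 17.97
position: [0.5267, 0.2506, 0.188]
tool_rot: [1.829, 2.548, 0.02]
ft_force: [1.2, -0.3, -0.0]
grip_width: 0.389
grip_force: 0.0
```

```bash
python3 -c "
from h import *
st()
im,d=grab('side','s3')
a=cv2.resize(im[200:300,150:340],None,fx=4,fy=4,interpolation=cv2.INTER_CUBIC)
cv2.imwrite('pics/s3c.png',a[:,:,::-1])
"
```

```text
t 17.97 z 188.0 U in hook x,y 39.6 45.7 F e,hx,z [ 1.02  0.71 -0.02] yaw 18.67
```

View pics/s3c.png

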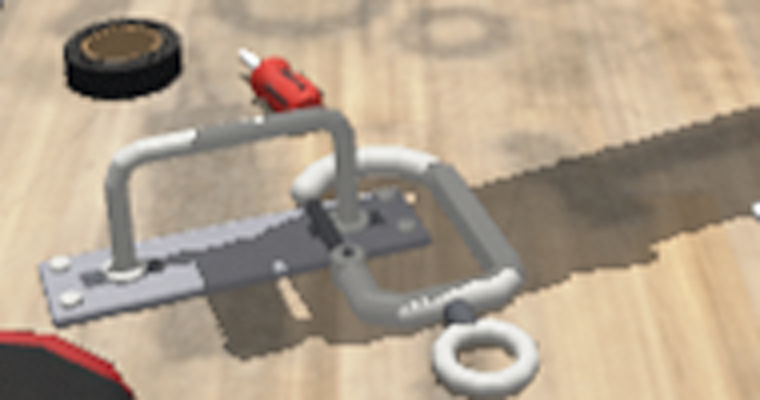

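The hook lies flat around the near upright (350,170). The gate is shut, running from its hinge at (347,252) to the nose at (305,190), and the gripper is clear. I'm handing in.

```bash
python3 -c "
from bench import *
print(close_job())"
```

```text
the job is handed in; nothing more can be done
None
```

The hook is clipped onto the near upright with its gate shut; I tugged it to about 9.3 N, laid it down round the upright and released it, then handed the job in at about 18 s; nothing else was touched.

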